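Slide the leftover tub under the low worktop shelf

TASK

Put the leftovers away under the little wooden shelf: with the fingertips, gently push the green-lidded tub along the worktop, straight in through the shelf's open front, until its near long side is flush with the shelf's front edge. Do not pinch, lift or tip the tub, and leave the shelf and the jars, tin and salt shaker on and beside it where they stand.

Things in the scene. Friction and masses are not known exactly. Their poses are not given: they have to be found in the camera images.
- tub: closed food tub, clear with pale green lid (fixed on), 94 (x) x 134 (y) x 51 mm (stands 49 mm high, origin 2 mm under the surface), 0.3 to 0.55 kg, loose, on the worktop in front of the shelf, askew and up to 8 cm off the opening's middle line. The rounded lid rim (z 42 to 51) is widest, the walls below stand 3 to 5 mm back. Origin: centre of its foot; x across its width, y along its length
- riser: low shelf on the worktop: wooden board 130 (x) x 212 (y) x 12 mm, z = 62 to 74 mm, on two steel wire side frames, loose, 1.6 kg. Origin: on the worktop under the board's middle; x points away from the robot into the shelf, y left. Front (-x) and back are open, 181 mm free between the frames' feet, 62 mm high: the tub enters with its length along the shelf's y
- front_edge (a point): middle of the lower front edge of the shelf's board, at x = -65, y = 0, z = 62 mm in the shelf's frame. With the tub flush its origin is 47 mm behind this point (shelf x = -18 mm). Vertical fingers that push the tub's near side meet the board's front edge about when the tub is flush
- salt: salt shaker, 44 mm wide, 90 mm high, loose on the back left of the shelf; bystander. Origin: centre of its underside
- spice_jar: glass spice jar with red cap, 47 mm wide, 97 mm high, loose on the back right of the shelf; bystander. Origin: centre of its underside
- tin: small tin, 58 mm wide, 72 mm high, loose on the worktop left of the shelf; bystander. Origin: centre of its underside
- jam_jar: jam jar with grey cap, 58 mm wide, 85 mm high, loose on the worktop right of the shelf; bystander. Origin: centre of its underside
Things that resemble listed ones, but are neither listed nor needed, are in the scene too. What is shaped like the tub but blue is not meant.

How it is judged:
By the outcome, as a careful person would: the job done as asked, in the order asked, and still so for the second after the job is handed in, with the robot touching nothing.
It also fails if it takes over 48 s, if anything falls off the work surface, if the arm or the gripper's body presses on something with over 40 N, if the wrist force passes 120 N, or if a joint passes its speed limit or range.

ROBOT

A 7-joint arm with a two-finger parallel gripper is mounted at the origin on a cart in front of the work surface, level with it; the furniture and walls round the work are solid. World frame = base frame: x ahead of the robot, y to its left, z up, the work surface at z = 0. Lengths are in m, angles in rad, forces in N, time in s.
With the tool pointing down it reaches from about 0.4 to 0.875 m from the base axis. Payload 19.3 kg.
Tool frame: the origin (TCP) lies on the centre line of the jaws, within the pads' length; the fingertips stand 14 mm ahead of it and the grasp point (between the pads) lies 5 mm behind it (bot.tip_extent is the distance from the TCP to the fingertips, in m); z points along the fingers, y is the line along which they close (so a half turn about z gives the same grasp; the last joint's range is limited). The gripper opens to 85 mm and grips with 20 to 120 N. Pads are 22 mm wide; open, the fingers measure 114 mm over their backs; the gripper's body (76 mm by 85 mm) begins 54 mm behind the grasp point. The pads swing forward as they close: fully open they stand 13 mm farther back than shut.
Start: joints at [-1.377, 0.521, -0.036, 1.599, 0.021, 1.021, -0.113], TCP at [0.163, 0.603, 0.245] pointing down, gripper open.
Joint ranges: [-2.91, 2.91], [-0.3, 2.13], [-1.5, 1.42], [0.17, 2.43], [-1.26, 4.41], [0.16, 1.93], [-2.52, 2.52]. Speed limits (rad/s): [1.89, 1.89, 2.39, 2.39, 3.01, 3.01, 3.01].

INTERFACE

Orientations are given as [roll, pitch, yaw] about the fixed x, y, z axes, in that order (R = Rz(yaw) Ry(pitch) Rx(roll)).
In Python, from workcell import monitor, grab_frame, camera_model, bot gives the robot as it stands.
- The arm moves only by the tool move_arm, never from a script. Its argument "moves" is a list of rows, each a list of 4 numbers: the shift along the world's x, y, z in mm, then the turn about the world's z in rad. A call has 1 to 12 rows; each row is the pose to reach, as a shift and turn from the pose commanded when the call began; what a row does not reach only later rows make up. A row lasts 1/8 s, in which the tool goes at most 62.5 mm and 10.7 degrees, less where a joint would pass 70% of its speed; a pose out of reach is approached as far as the arm can. A call with a gripper value outside its range is refused whole. "gripper" is the opening, from 0 (shut) to 1 (fully open), set as the call begins (left out, the last holds). The fingers move at their own pace and stop on an object; "newtons" is the grip in N (left out, the last holds). Time passes only in rows, so rows that repeat a pose let the fingers close. It gives the time, the measured TCP pose, the force, the opening and the grip force at its end, in the units of the state.
- monitor.observe(): the state, without advancing time (a new reading comes with each control period).
- grab_frame(name): name is "scene" or "top" or "wrist"; returns the picture (420x560x3 uint8, blue, green, red); there is no depth.
- camera_model(name): a dict with "vfov" (degrees; the focal length in pixels is half the picture's height over the tangent of half this angle, whatever the lens; pixels are square), "cx", "cy" (the principal point, pixels), "R" (3x3) and "t" (3): a world point X has camera coordinates R X + t; the wrist camera has in their place "T_tool_cam" (4x4, takes a point from camera to tool coordinates, whose origin is the TCP and whose axes are the flange's). Camera axes: x right, y down, z forward; pixel columns grow to the right and rows downward; lengths in m; the calibration is good to about 2 mm. A picture is of the moment at which its call begins: read the wrist's pose just before it. camera_model takes no time and is no camera call.
- bot.job_done(): hands the job in; it is judged then, once.
The state is a dict: "clock": time; "qpos": joint angles; "qd": joint speeds; "joint_efforts": joint torques, N m; "position": TCP position; "tool_rot": TCP orientation; "force": force on the tool from outside, world axes, zero at the start; "moment": the same for the moment, N m; "grip_width": finger opening in m; "finger_force": force on a finger pad.
Only numpy, scipy, OpenCV 4.12 (cv2) and the standard library are available. Lean on these libraries where they do the work, as an engineer would, in place of code of your own. Each camera call takes 0.05 s, during which the arm holds its last target. There are 200 camera calls.

## Working session

There is one attempt and no reset: what is moved stays moved. The work goes in short steps, Python scripts to look and compute and a tool call to move; the robot and the scene stay as the last step left them, time stands still between calls to the robot, and variables do not carry over. Pictures are saved under pics/ and viewed, at most 13 in all, crops included, and the job is handed in when it is done.

Besides the shell and the picture viewer there is one more tool, called as name(argument=value, ...) on one line, values as JSON. move_arm: Moves the arm, as the interface text tells. Its arguments: {"type":"object","properties":{"moves":{"type":"array","items":{"type":"array","items":{"type":"number"}}},"gripper":{"type":"number"},"newtons":{"type":"number"}},"required":["moves"]}

```bash
mkdir -p pics
cat > h.py <<'E'
import numpy as np, cv2
from workcell import monitor, grab_frame, camera_model, bot
def ray(name,uv,z):
    m=camera_model(name);f=210/np.tan(np.radians(m["vfov"])/2)
    R=np.array(m["R"]);t=np.array(m["t"]);uv=np.atleast_2d(np.float64(uv))
    d=np.c_[(uv[:,0]-m["cx"])/f,(uv[:,1]-m["cy"])/f,np.ones(len(uv))]@R
    c=-R.T@t
    return c+d*((z-c[2])/d[:,2])[:,None]
E
python3 - <<'E'
from h import *
s=monitor.observe();print(s["clock"],s["position"],s["tool_rot"],s["grip_width"],bot.tip_extent)
for n in("top","scene"):
    im=grab_frame(n);cv2.imwrite(f"pics/{n}0.png",im)
    m=camera_model(n);print({k:np.round(v,3).tolist() if not isinstance(v,str) else v for k,v in m.items()})
E
```

```text
0.0 [0.1629143  0.60303715 0.24470398] [-3.14039421e+00  5.77219298e-05  2.87775432e+00] 0.08544933182318908 0.014
{'vfov': 47.831, 'cx': 275.723, 'cy': 214.382, 'R': [[0.017, -1.0, 0.001], [-0.982, -0.017, -0.19], [0.19, 0.002, -0.982]], 't': [0.057, 0.584, 1.188]}
{'vfov': 57.952, 'cx': 281.668, 'cy': 217.16, 'R': [[0.631, -0.775, -0.01], [-0.535, -0.427, -0.729], [0.561, 0.465, -0.685]], 't': [-0.344, 0.38, 0.557]}
```

View pics/top0.png

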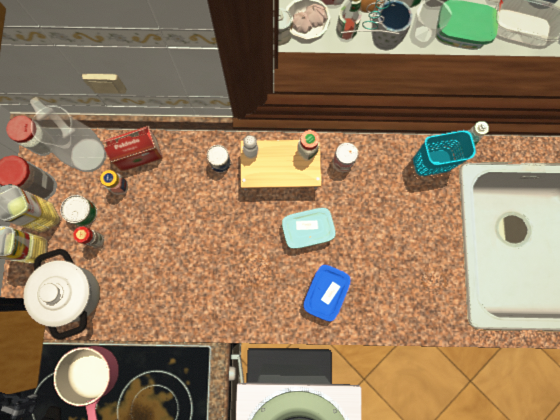

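View pics/scene0.png

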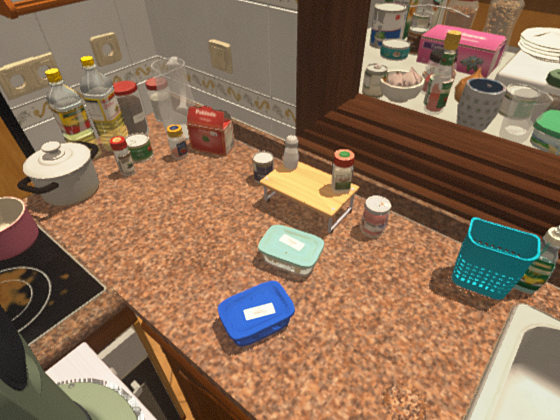

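The top view shows the shelf board around (281,164), the green tub at (308,229) askew, and the blue tub at (327,293). The tin or jar bystanders are at (218,158) and (346,155). Next I'll measure outlines by colour.

```bash
cat >> h.py <<'E'
def blob(name,im,lo,hi,roi):
    x0,y0,x1,y1=roi;hsv=cv2.cvtColor(im,cv2.COLOR_BGR2HSV);m=np.zeros(im.shape[:2],np.uint8)
    m[y0:y1,x0:x1]=cv2.inRange(hsv,lo,hi)[y0:y1,x0:x1]
    m=cv2.morphologyEx(m,cv2.MORPH_CLOSE,np.ones((5,5)));m=cv2.morphologyEx(m,cv2.MORPH_OPEN,np.ones((3,3)))
    c=max(cv2.findContours(m,cv2.RETR_EXTERNAL,cv2.CHAIN_APPROX_NONE)[0],key=cv2.contourArea)
    return cv2.convexHull(c)[:,0],m
def rect(p):
    r=cv2.minAreaRect(np.float32(p[:,:2]*1000));b=cv2.boxPoints(r)
    e=[b[1]-b[0],b[2]-b[1]];l=max(e,key=np.linalg.norm)
    a=np.degrees(np.arctan2(l[1],l[0]))%180  # long-axis angle
    return np.round(r[0],1),np.round(sorted(r[1]),1),round(a,1),np.round(b,0).tolist()
TUB=((75,25,90),(97,160,255));BOARD=((12,70,130),(30,255,255));BLUE=((105,120,60),(125,255,255))
E
python3 - <<'E'
from h import *
im=cv2.imread("pics/top0.png");hsv=cv2.cvtColor(im,cv2.COLOR_BGR2HSV)
for u,v in((295,225),(320,240),(260,170),(300,178),(270,150),(318,285)):print(u,v,hsv[v,u])
out=im.copy()
for n,c,roi,z in(("tub",TUB,(270,200,350,255),.047),("board",BOARD,(230,135,330,195),.074),("blue",BLUE,(290,255,365,330),.047)):
    h,m=blob("top",im,*c,roi);print(n,rect(ray("top",h,z)));cv2.polylines(out,[h],1,(0,0,255),1)
cv2.imwrite("pics/chk0.png",cv2.resize(out[120:330,190:400],None,fx=2.8,fy=2.8,interpolation=cv2.INTER_CUBIC))
E
```

```text
295 225 [ 86  51 238]
320 240 [ 85  50 238]
260 170 [ 26  99 253]
300 178 [ 25 107 253]
270 150 [ 22 118 252]
318 285 [108 198 233]
tub (array([551.2, -19.5]), array([ 90.3, 130.7]), np.float32(104.2), [[491.0, 33.0], [524.0, -94.0], [611.0, -72.0], [579.0, 55.0]])
board (array([715.1,  58.5]), array([162.1, 264.8]), np.float32(91.0), [[632.0, 190.0], [636.0, -75.0], [798.0, -72.0], [794.0, 192.0]])
blue (array([383.5, -67.1]), array([ 92.3, 132.8]), np.float32(157.5), [[305.0, -84.0], [427.0, -135.0], [463.0, -50.0], [340.0, 1.0]])
```

View pics/chk0.png

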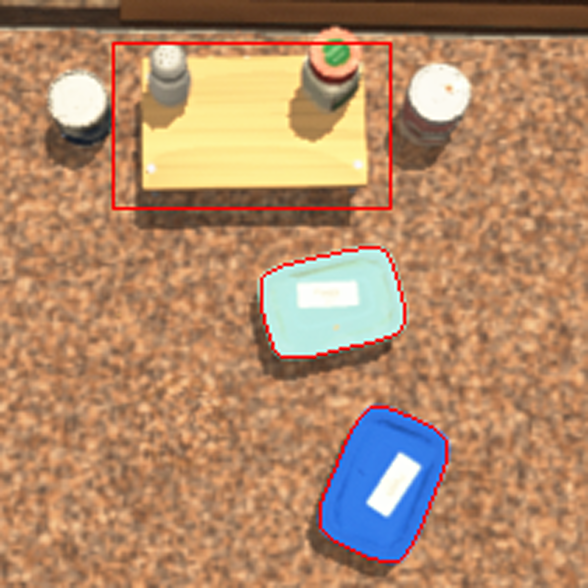

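The tub and blue tub outlines fit. The board mask took in worktop: the true front edge runs from about (143,189) to (367,182) in the crop. I'll tighten the board mask.

Run:
```python
from h import *
im=cv2.imread("pics/top0.png")
h,m=blob("top",im,(19,60,200),(32,255,255),(236,138,326,192))
print(rect(ray("top",h,.074)))
# front & side edges by line fit on mask
cols=range(250,312);fe=np.array([[u,np.where(m[:,u])[0].max()+.5] for u in cols])
P=ray("top",fe,.074)[:,:2]*1000
vx,vy,x0,y0=cv2.fitLine(np.float32(P),cv2.DIST_HUBER,0,.01,.01)[:,0]
d=np.array([vx,vy])*np.sign(vy);print("edge dir",np.degrees(np.arctan2(d[1],d[0])),x0,y0)
rows=range(164,182);L=ray("top",[[np.where(m[v])[0].min()-.5,v] for v in rows],.074);R=ray("top",[[np.where(m[v])[0].max()+.5,v] for v in rows],.074)
print(L[[0,9,-1]]*1000,R[[0,9,-1]]*1000)
for n,uv,z in(("tinorjar L",(190+79/2.8,120+99/2.8),.072),("R",(190+438/2.8,120+92/2.8),.085)):print(n,ray("top",uv,z)*1000)
m=camera_model("wrist");print(np.round(m["T_tool_cam"],3))
```

```text
(array([718.9,  56.2]), array([126.5, 208.4]), np.float32(91.0), [[654.0, 159.0], [657.0, -49.0], [784.0, -47.0], [780.0, 162.0]])
edge dir 92.40594 655.64886 55.206135
[[714.16774934 135.32032156  74.        ]
 [689.0854181  160.97844115  74.        ]
 [667.34715533 160.30627618  74.        ]] [[717.2987944  -47.01279847  74.        ]
 [692.69686606 -49.62810527  74.        ]
 [670.94216135 -49.6036706   74.        ]]
tinorjar L [[737.1705791  221.82438766  72.        ]]
R [[ 745.62715732 -116.87599202   85.        ]]
[[ 0.001 -0.951 -0.309  0.079]
 [ 1.     0.     0.001  0.001]
 [-0.    -0.309  0.951 -0.127]
 [ 0.     0.     0.     1.   ]]
```

move_arm(moves=[[30,-30,0,-0.1],[80,-80,0,-0.25],[130,-130,0,-0.4],[180,-180,0,-0.55],[220,-230,0,-0.7],[260,-280,0,-0.85],[290,-330,0,-1.0],[310,-385,0,-1.1],[330,-440,0,-1.2],[345,-500,0,-1.28],[360,-555,0,-1.28],[370,-605,0,-1.28]], gripper=0.4)

```text
clock: 1.6
position: [0.5332, -0.0036, 0.2452]
tool_rot: [-3.141, 0.0, 1.598]
force: [2.1, 0.2, -0.3]
grip_width: 0.034
finger_force: 0.0
```

move_arm(moves=[[10,-50,-20,0],[15,-100,-50,0],[15,-130,-80,0],[15,-140,-110,0],[15,-142,-110,0],[15,-142,-110,0]])

```text
clock: 2.35
position: [0.5484, -0.1433, 0.1362]
tool_rot: [3.141, 0.0, 1.598]
force: [-0.1, 0.4, -0.3]
grip_width: 0.0341
finger_force: 0.0
```

Run:
```python
from h import *
s=monitor.observe();print(s["clock"],s["position"],s["tool_rot"],s["grip_width"],s["qpos"])
im=grab_frame("scene");cv2.imwrite("pics/s1.png",im)
```

```text
2.35 [ 0.54841245 -0.14330231  0.13620296] [3.14092155e+00 1.92683206e-06 1.59807444e+00] 0.034093834411475205 [-0.10388825  0.60333275  0.36229335  1.86459541 -0.3073531   0.72772628
  0.45849542]
```

View pics/s1.png

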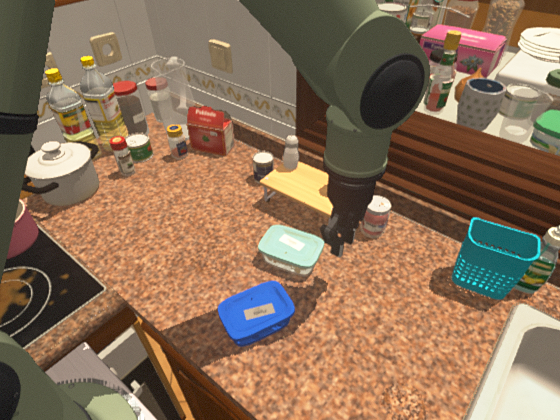

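The gripper hangs at (340,235) to the right of the green tub at (290,250), clear of everything. I'll lower it and start the sideways push.

move_arm(moves=[[0,0,-30,0],[0,0,-65,0],[0,0,-95,0],[0,0,-105,0],[0,6,-105,0],[0,14,-105,0],[0,22,-105,0],[0,28,-105,0],[0,34,-105,0],[0,40,-105,0],[0,46,-105,0],[0,52,-105,0]])

```text
clock: 3.9
position: [0.5479, -0.0916, 0.0303]
tool_rot: [-3.141, 0.0, 1.597]
force: [-0.8, -1.4, 0.2]
grip_width: 0.0343
finger_force: 1.1
```

```bash
cat > look.py <<'E'
from h import *
import sys
s=monitor.observe();print(s["clock"],s["position"],s["force"])
im=grab_frame("top");cv2.imwrite(f"pics/{sys.argv[1]}.png",im)
h,m=blob("top",im,*TUB,(230,190,350,255));print("tub",rect(ray("top",h,.047)))
h,m=blob("top",im,*BLUE,(290,255,365,330));print("blue",rect(ray("top",h,.047))[0])
E
python3 look.py t1
```

```text
3.9 [ 0.54785913 -0.091578    0.03026184] [-0.83017122 -1.40021564  0.2409969 ]
tub (array([557.6,  -3.1]), array([ 76.8, 113.2]), np.float32(102.5), [[508.0, 44.0], [532.0, -67.0], [607.0, -50.0], [583.0, 60.0]])Traceback (most recent call last):
  File "look.py", line 6, in <module>
    h,m=blob("top",im,*BLUE,(290,255,365,330));print("blue",rect(ray("top",h,.047))[0])
        ~~~~^^^^^^^^^^^^^^^^^^^^^^^^^^^^^^^^^^
  File "h.py", line 13, in blob
    c=max(cv2.findContours(m,cv2.RETR_EXTERNAL,cv2.CHAIN_APPROX_NONE)[0],key=cv2.contourArea)
ValueError: max() iterable argument is empty
```

move_arm(moves=[[0,5,0,0],[0,10,0,0],[0,15,0,0],[0,20,0,0],[0,25,0,0],[0,30,0,0],[0,35,0,0],[0,40,0,0],[0,45,0,0],[0,50,0,0],[0,55,0,0],[0,58,0,0]])

```text
clock: 5.45
position: [0.548, -0.0332, 0.0303]
tool_rot: [-3.142, -0.0, 1.598]
force: [0.4, -2.7, 0.7]
grip_width: 0.034
finger_force: 1.3
```

move_arm(moves=[[0,0,0,0],[0,-10,0,0],[0,-40,0,0],[-10,-80,20,0],[-20,-120,60,0],[-40,-170,100,0],[-50,-220,100,0]])

```text
clock: 6.32
position: [0.498, -0.2559, 0.1329]
tool_rot: [3.138, 0.001, 1.598]
force: [2.1, -1.0, -0.2]
grip_width: 0.0343
finger_force: 0.0
```

```bash
python3 look.py t2
```

```text
6.325 [ 0.49797957 -0.2558984   0.13288614] [ 2.08060644 -0.98084196 -0.20161774]
tub (array([555.2,  45.2]), array([ 91.2, 130.7]), np.float32(100.6), [[498.0, 101.0], [522.0, -27.0], [612.0, -11.0], [588.0, 118.0]])
blue [383.1 -68.2]
```

View pics/t2.png

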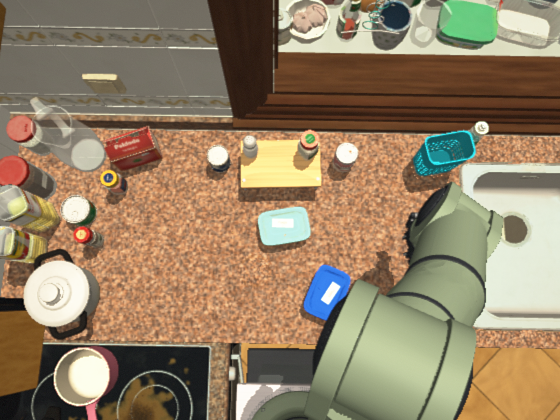

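The tub, at (284,226), is now nearly centred on the opening, and everything else is unchanged. I'll turn the tool to face the shelf, raise it over the tub for a wrist view, and open the gripper.

move_arm(moves=[[0,30,20,0.17],[0,65,50,0.35],[0,100,80,0.52],[0,140,100,0.7],[0,180,100,0.87],[0,220,100,1.05],[0,255,100,1.22],[10,285,100,1.4],[20,305,100,1.5],[30,310,100,1.565],[30,310,100,1.565],[30,310,100,1.565]], gripper=1.0)

```text
clock: 7.88
position: [0.5276, 0.0556, 0.2301]
tool_rot: [-3.141, -0.001, -3.123]
force: [-0.4, 0.3, -0.5]
grip_width: 0.0852
finger_force: 0.0
```

Run:
```python
from h import *
s=monitor.observe();print(s["clock"],s["position"],s["tool_rot"],s["grip_width"],camera_model("wrist")["vfov"])
np.save("w1.npy",np.r_[s["position"],s["tool_rot"]])
im=grab_frame("wrist");cv2.imwrite("pics/w1.png",im)
```

```text
7.875 [0.5275575  0.05556614 0.23013734] [-3.14126824e+00 -5.31619125e-04 -3.12288211e+00] 0.08523923602320314 62.30147572319468
```

View pics/w1.png

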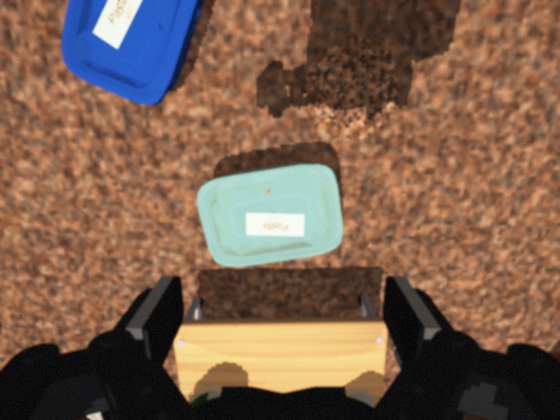

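The wrist view (shelf at the bottom) shows the tub around (270,215), and the board's front edge from about (180,322) to (386,320). The fingers are clear. I'll fit both outlines.

```bash
cat >> h.py <<'E'
from scipy.spatial.transform import Rotation
def wray(pose,uv,z):
    m=camera_model("wrist");f=210/np.tan(np.radians(m["vfov"])/2);T=np.array(m["T_tool_cam"])
    Rt=Rotation.from_euler("xyz",pose[3:]).as_matrix();uv=np.atleast_2d(np.float64(uv))
    d=np.c_[(uv[:,0]-m["cx"])/f,(uv[:,1]-m["cy"])/f,np.ones(len(uv))]@(Rt@T[:3,:3]).T
    c=pose[:3]+Rt@T[:3,3]
    return c+d*((z-c[2])/d[:,2])[:,None]
def fit(P):
    vx,vy,x0,y0=cv2.fitLine(np.float32(P[:,:2]*1000),cv2.DIST_HUBER,0,.01,.01)[:,0]
    s=np.sign(vy);return round(float(np.degrees(np.arctan2(vy*s,vx*s))),2),round(float(x0),1),round(float(y0),1)
def edge(m,cols,top):
    return [[u,(np.where(m[:,u])[0].min()-.5) if top else np.where(m[:,u])[0].max()+.5] for u in cols]
E
python3 - <<'E'
from h import *
im=cv2.imread("pics/w1.png");p=np.load("w1.npy");hsv=cv2.cvtColor(im,cv2.COLOR_BGR2HSV)
for r in range(310,334,2):print(r,hsv[r,230],hsv[r,330])
h,m=blob("wrist",im,*TUB,(180,140,360,290));print("tub",rect(wray(p,h,.047)))
print("tub near",fit(wray(p,edge(m,range(225,318),True),.046)),"far",fit(wray(p,edge(m,range(235,325),False),.046)))
h,m=blob("wrist",im,(15,60,150),(32,255,255),(150,300,400,400))
print("board front top edge",fit(wray(p,edge(m,range(195,370),True),.074)))
print(fit(wray(p,edge(m,range(195,370),True),.062)))
for r in (335,350,365):
    c=np.where(m[r])[0];print(r,wray(p,[[c.min(),r],[c.max()+1,r]],.074)*1000)
# grid check of top image refined
im=cv2.imread("pics/t2.png");h,m=blob("top",im,*TUB,(230,190,350,255))
print("top far",fit(ray("top",edge(m,range(268,302),True),.046)),"near",fit(ray("top",edge(m,range(268,302),False),.046)))
E
```

```text
310 [ 11 132  77] [ 11 134  78]
312 [ 14 128  68] [ 10 126  81]
314 [ 10 124  66] [  9 129  71]
316 [ 11 123  60] [ 12 133  69]
318 [ 13 134  76] [ 15 138  85]
320 [ 14 136  92] [ 14 135 100]
322 [ 15 137 119] [ 15 137 166]
324 [ 16 139 191] [ 17 128 229]
326 [ 18 123 239] [ 19 118 244]
328 [ 22 111 245] [ 20 116 246]
330 [ 22 111 246] [ 20 116 246]
332 [ 21 109 246] [ 20 116 245]
tub (array([555.3,  45. ]), array([ 91.7, 131. ]), np.float32(100.5), [[498.0, 101.0], [522.0, -28.0], [612.0, -11.0], [588.0, 118.0]])
tub near (99.8, 510.6, 36.3) far (100.83, 598.4, 64.9)
board front top edge (92.05, 653.5, 38.0)
(92.05, 662.1, 37.3)
335 [[669.18022455 -44.83411248  74.        ]
 [665.22740714 160.95933254  74.        ]]
350 [[686.84483283 -48.13767661  74.        ]
 [682.8115133  161.95774801  74.        ]]
365 [[705.01101089 -47.53985422  74.        ]
 [700.99081409 161.98622733  74.        ]]
top far (99.16, 602.9, 35.7) near (99.54, 510.1, 43.0)
```

move_arm(moves=[[-40,-3,0,0.008],[-68,-6,-30,0.008],[-68,-6,-80,0.008],[-68,-6,-130,0.008],[-68,-6,-175,0.008],[-68,-6,-195,0.008],[-68,-6,-200,0.008],[-60,-6,-200,0.008],[-52,-6,-200,0.008],[-46,-6,-200,0.008],[-40,-6,-200,0.008],[-34,-6,-200,0.008]])

```text
clock: 9.43
position: [0.4944, 0.0504, 0.0304]
tool_rot: [3.142, 0.0, -3.112]
force: [-0.6, 0.1, -0.6]
grip_width: 0.085
finger_force: 0.0
```

move_arm(moves=[[5,0,0,0],[10,0,0,0],[15,0,0,0],[20,1,0,0],[25,1,0,0],[29,1,0,0],[33,1,0,0],[33,1,0,0],[28,1,0,0],[8,1,0,0],[8,1,0,0],[8,1,0,0]])

```text
clock: 10.92
position: [0.5025, 0.0515, 0.0305]
tool_rot: [3.142, 0.001, -3.112]
force: [-0.3, -0.4, -0.3]
grip_width: 0.0853
finger_force: 0.0
```

```bash
cat > look2.py <<'E'
from h import *
import sys
s=monitor.observe();p=np.r_[s["position"],s["tool_rot"]];print(s["clock"],p.round(4),s["force"])
im=grab_frame("wrist");cv2.imwrite(f"pics/w{sys.argv[1]}.png",im);np.save(f"w{sys.argv[1]}.npy",p)
t=grab_frame("top");cv2.imwrite(f"pics/t{sys.argv[1]}.png",t)
cv2.imwrite(f"pics/c{sys.argv[1]}.png",np.hstack([im,cv2.resize(t[120:270,200:360],None,fx=1.5*1.866,fy=2.8)])[:, :1008] if 0 else np.hstack([cv2.resize(im,(400,300)),cv2.resize(t[130:280,190:390],(400,300),interpolation=cv2.INTER_CUBIC)]))
E
python3 look2.py 3
```

```text
10.925 [ 5.0250e-01  5.1500e-02  3.0500e-02  3.1415e+00  8.0000e-04 -3.1123e+00] [-0.30543411 -0.39885325 -0.2789433 ]
```

View pics/c3.png

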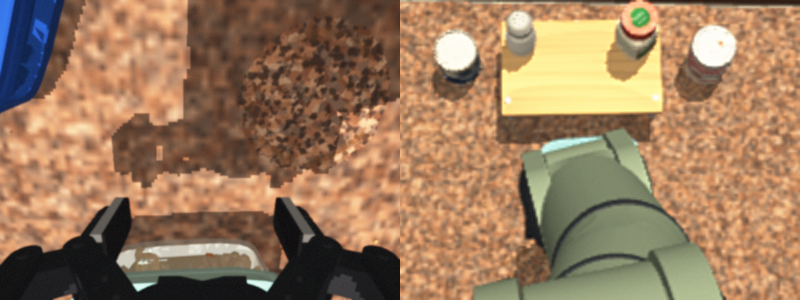

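The wrist view at left shows the tub's near side between the fingers. The top view is blocked by the arm, so I'll raise it to measure.

move_arm(moves=[[-5,0,30,0],[-5,0,80,0],[0,0,140,0],[20,0,190,0],[40,0,200,0],[40,0,200,0],[40,0,200,0]])

```text
clock: 11.9
position: [0.5413, 0.0513, 0.2296]
tool_rot: [-3.141, -0.001, -3.112]
force: [-0.1, 0.1, 0.5]
grip_width: 0.0851
finger_force: 0.0
```

```bash
cat > meas.py <<'E'
from h import *
import sys
k=sys.argv[1];im=cv2.imread(f"pics/w{k}.png");p=np.load(f"w{k}.npy")
h,m=blob("wrist",im,*TUB,(150,80,400,330));print("tub",rect(wray(p,h,.047)))
u0,u1=h[:,0].min(),h[:,0].max();c=range(u0+28,u1-28)
print("near",fit(wray(p,edge(m,c,True),.046)),"far",fit(wray(p,edge(m,c,False),.046)))
h,m=blob("wrist",im,(15,60,150),(32,255,255),(150,250,420,400))
print("board",fit(wray(p,edge(m,range(h[:,0].min()+20,h[:,0].max()-20),True),.074)))
E
python3 look2.py 4; python3 meas.py 4
```

```text
11.9 [ 5.4130e-01  5.1300e-02  2.2960e-01 -3.1414e+00 -1.3000e-03 -3.1124e+00] [-0.08246567  0.09642343  0.46764427]
tub (array([583. ,  42.3]), array([ 92.9, 131. ]), np.float32(95.0), [[531.0, 104.0], [542.0, -27.0], [635.0, -19.0], [624.0, 112.0]])
near (95.28, 537.0, 39.9) far (94.67, 630.1, 41.0)
board (91.7, 652.1, 77.1)
```

View pics/c4.png

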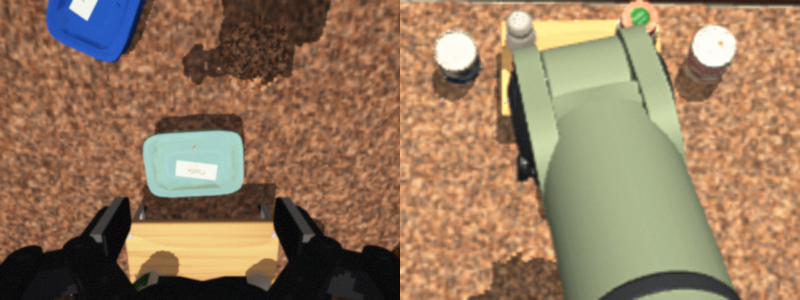

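The tub is now at 5° yaw, with its centre about 11 mm right of the opening's middle line. I'll give the right end one more short sideways nudge.

move_arm(moves=[[0,-15,0,-0.17],[5,-40,0,-0.35],[10,-65,0,-0.52],[15,-90,0,-0.7],[20,-115,0,-0.87],[25,-135,0,-1.05],[28,-145,-10,-1.22],[28,-145,-40,-1.4],[28,-145,-80,-1.5],[28,-145,-120,-1.573],[28,-145,-165,-1.573],[28,-145,-200,-1.573]], gripper=0.4)

```text
clock: 13.5
position: [0.5689, -0.0933, 0.0282]
tool_rot: [-3.14, -0.0, 1.598]
force: [0.1, -0.2, -0.4]
grip_width: 0.0336
finger_force: 0.0
```

move_arm(moves=[[0,10,0,0],[0,25,0,0],[0,40,0,0],[0,46,0,0],[0,51,0,0],[0,56,0,0],[0,61,0,0],[0,66,0,0],[0,70,0,0],[0,73,0,0],[0,73,0,0],[0,55,0,0]])

```text
clock: 15.0
position: [0.57, -0.0378, 0.0301]
tool_rot: [-3.141, -0.001, 1.6]
force: [0.6, -0.7, 0.3]
grip_width: 0.034
finger_force: 0.0
```

move_arm(moves=[[0,-30,30,0],[-5,-35,80,0.1],[-10,-20,130,0.27],[-15,0,180,0.45],[-20,20,200,0.62],[-25,40,200,0.8],[-28,60,200,0.97],[-28,75,200,1.15],[-28,85,200,1.32],[-28,90,200,1.5],[-28,90,200,1.573],[-28,90,200,1.573]], gripper=1.0)

```text
clock: 16.5
position: [0.542, 0.0501, 0.2302]
tool_rot: [-3.141, -0.0, -3.114]
force: [-0.2, -0.2, 0.8]
grip_width: 0.0854
finger_force: 0.0
```

```bash
python3 look2.py 5; python3 meas.py 5
```

```text
16.5 [ 5.4200e-01  5.0100e-02  2.3020e-01 -3.1414e+00 -3.0000e-04 -3.1142e+00] [-0.20303206 -0.21379038  0.77720484]
tub (array([581.8,  58.3]), array([ 92.9, 130.6]), np.float32(96.5), [[528.0, 118.0], [543.0, -12.0], [635.0, -1.0], [621.0, 128.0]])
near (96.04, 536.2, 51.3) far (96.38, 628.7, 59.6)
board (91.6, 653.2, 47.9)
```

Yaw is about 6° and the centre is within 5 mm of the middle line. I'll square it up and push it in with both open fingers, stopping short for a look.

move_arm(moves=[[-30,1,0,0],[-42,1,-30,0],[-42,1,-80,0],[-42,1,-130,0],[-42,1,-175,0],[-42,1,-195,0],[-42,1,-200,0],[-36,1,-200,0],[-30,1,-200,0],[-25,1,-200,0],[-20,1,-200,0],[-15,1,-200,0]])

```text
clock: 18.1
position: [0.5271, 0.0525, 0.0304]
tool_rot: [3.141, -0.0, -3.112]
force: [-2.5, 1.2, 0.5]
grip_width: 0.0853
finger_force: 1.0
```

move_arm(moves=[[5,0,0,0],[10,0,0,0],[15,0,0,0],[20,1,0,0],[25,1,0,0],[30,1,0,0],[35,1,0,0],[40,1,0,0],[45,1,0,0],[50,1,0,0],[55,2,0,0],[60,2,0,0]])

```text
clock: 19.6
position: [0.5873, 0.0545, 0.0303]
tool_rot: [3.142, 0.0, -3.112]
force: [-1.8, -0.3, 1.4]
grip_width: 0.0852
finger_force: 1.2
```

```bash
python3 look2.py 6
python3 - <<'E'
from h import *
t=cv2.imread("pics/t6.png");s=grab_frame("scene")
cv2.imwrite("pics/d6.png",np.hstack([cv2.resize(cv2.imread("pics/w6.png"),(400,300)),cv2.resize(s[130:280,200:400],(400,300),interpolation=cv2.INTER_CUBIC)]))
E
```

```text
19.6 [ 0.5873  0.0545  0.0303  3.1416  0.     -3.1123] [-1.8450348  -0.30720053  1.43973587]
```

View pics/d6.png

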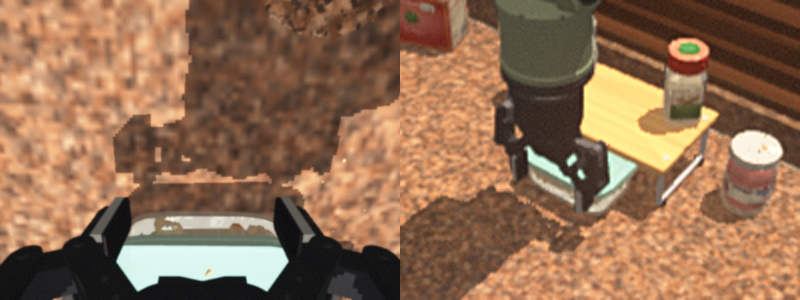

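The wrist view shows the tub square across both fingertips, with the lid's near edge at row ~240 of the half-scale panel. The scene view shows it entering under the board. I'll check the near edge numerically.

```bash
cat > near.py <<'E'
from h import *
import sys
k=sys.argv[1];im=cv2.imread(f"pics/w{k}.png");p=np.load(f"w{k}.npy")
g=cv2.GaussianBlur(im,(3,3),0)[...,2].astype(float);hsv=cv2.cvtColor(im,cv2.COLOR_BGR2HSV)
for r in range(294,352,4):print(r,hsv[r,250],hsv[r,300],np.round(wray(p,[[280,r]],.046)[0]*1000,1)[:1])
E
python3 near.py 6
```

```text
294 [ 13 107  95] [ 13 105 104] [576.6]
298 [ 16  71 112] [ 15  75 112] [578.3]
302 [ 17  52 161] [ 16  51 161] [580.]
306 [ 24  17 223] [ 24  16 227] [581.7]
310 [ 23  25 203] [ 25  15 228] [583.4]
314 [ 16  95 148] [ 28  13 228] [585.1]
318 [ 17 100 148] [ 30  23 199] [586.9]
322 [ 17  98 145] [ 17  92 127] [588.6]
326 [ 17  96 144] [ 17  79 123] [590.4]
330 [ 51  37 110] [ 51  32 110] [592.2]
334 [ 60  29 124] [ 58  31 122] [594.]
338 [ 54  34 112] [ 56  32 110] [595.9]
342 [ 68  32 126] [ 58  33 115] [597.7]
346 [ 84  27 245] [ 83  28 245] [599.5]
350 [ 84  25 248] [ 83  23 248] [601.4]
```

move_arm(moves=[[5,0,0,0],[10,0,0,0],[15,0,0,0],[20,0,0,0],[25,1,0,0],[30,1,0,0],[35,1,0,0],[40,1,0,0],[45,1,0,0],[49,1,0,0],[52,1,0,0],[52,1,0,0]])

```text
clock: 21.25
position: [0.6393, 0.0553, 0.0303]
tool_rot: [3.142, 0.001, -3.112]
force: [-0.3, 0.2, -0.2]
grip_width: 0.0853
finger_force: 0.1
```

move_arm(moves=[[-3,0,0,0],[-15,0,0,0],[-25,0,40,0],[-40,0,90,0],[-60,0,150,0],[-75,0,200,0],[-75,0,200,0],[-75,0,200,0]])

```text
clock: 22.25
position: [0.5634, 0.0553, 0.2301]
tool_rot: [-3.142, 0.0, -3.112]
force: [-0.9, 0.5, -0.8]
grip_width: 0.0856
finger_force: 0.0
```

```bash
python3 look2.py 7
python3 - <<'E'
from h import *
im=cv2.imread("pics/w7.png");cv2.imwrite("pics/e7.png",cv2.resize(im[200:400,140:420],None,fx=2.8,fy=2.8,interpolation=cv2.INTER_CUBIC))
E
```

```text
22.25 [ 0.5634  0.0553  0.2301 -3.1415  0.     -3.1123] [-0.89119441  0.53561972 -0.77125505]
```

View pics/e7.png

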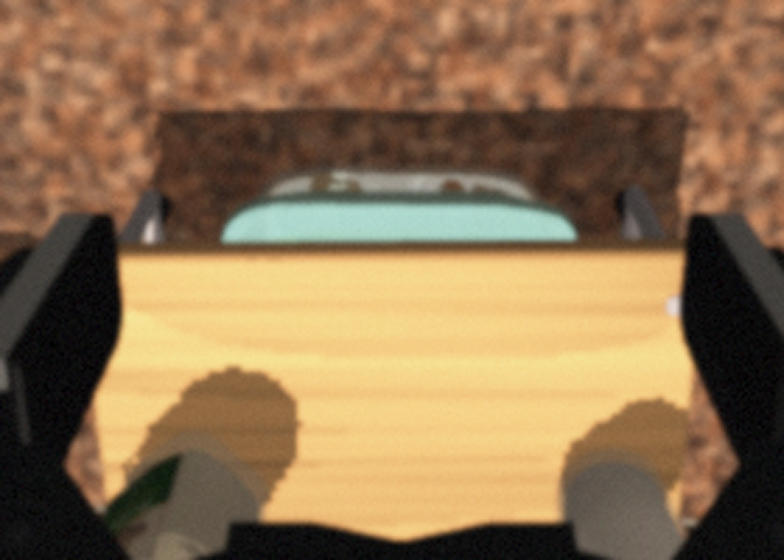

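The tub is centred (crop columns 222–577, against a shelf opening of about 160–630) and square. Its rim edge at crop row ~199 is still in front of the board's edge (rows 241–252). I'll measure the remaining gap.

```bash
cat > gap.py <<'E'
from h import *
import sys
k=sys.argv[1];im=cv2.imread(f"pics/w{k}.png");p=np.load(f"w{k}.npy");hsv=cv2.cvtColor(im,cv2.COLOR_BGR2HSV)
lid=cv2.inRange(hsv,(55,25,90),(97,160,255));lid[:,:225]=0;lid[:,340:]=0;lid[:240]=0;lid[320:]=0
brd=cv2.inRange(hsv,(15,60,160),(32,255,255));brd[:262]=0;brd[350:]=0
cols=[u for u in range(240,325) if lid[:,u].sum()>255*2]
if cols:
    e=edge(lid,cols,True)
    for z in(.044,.047):print("rim near z",z,fit(wray(p,e,z)))
c2=range(200,370);e=np.array(edge(brd,c2,True))
print("board top edge",fit(wray(p,e,.074)))
if cols: # bottom edge of the board = last lid row
    print("board bottom edge",fit(wray(p,edge(lid,cols,False),.062)))
for r in range(264,296,2):print(r,hsv[r,260],hsv[r,300],[np.round(wray(p,[[280,r]],z)[0,0]*1000,1) for z in(.045,.062,.074)])
E
python3 gap.py 7
```

```text
rim near z 0.044 (91.12, 649.0, 59.3)
rim near z 0.047 (91.12, 647.5, 59.2)
board top edge (92.24, 653.1, 64.9)
board bottom edge (91.7, 656.1, 48.8)
264 [ 20  48 138] [ 14  70 123] [np.float64(641.5), np.float64(633.0), np.float64(626.9)]
266 [ 30  35 144] [ 13 115  95] [np.float64(643.7), np.float64(635.1), np.float64(628.9)]
268 [ 32  42 104] [23 62 82] [np.float64(645.9), np.float64(637.2), np.float64(630.9)]
270 [65 35 88] [55 35 87] [np.float64(648.2), np.float64(639.3), np.float64(633.0)]
272 [ 78  47 140] [ 74  46 127] [np.float64(650.4), np.float64(641.4), np.float64(635.0)]
274 [ 82  50 206] [ 83  49 203] [np.float64(652.6), np.float64(643.5), np.float64(637.0)]
276 [ 82  50 218] [ 81  49 217] [np.float64(654.9), np.float64(645.6), np.float64(639.1)]
278 [ 83  51 220] [ 81  52 216] [np.float64(657.2), np.float64(647.7), np.float64(641.1)]
280 [ 83  49 218] [ 82  53 215] [np.float64(659.4), np.float64(649.9), np.float64(643.2)]
282 [ 81  50 216] [ 81  50 216] [np.float64(661.7), np.float64(652.0), np.float64(645.2)]
284 [ 78  49 204] [ 81  51 199] [np.float64(664.0), np.float64(654.2), np.float64(647.3)]
286 [ 44  35 125] [ 30  33 115] [np.float64(666.3), np.float64(656.4), np.float64(649.4)]
288 [ 16 132 104] [ 15 137 104] [np.float64(668.6), np.float64(658.6), np.float64(651.5)]
290 [ 15 142 162] [ 15 139 176] [np.float64(670.9), np.float64(660.8), np.float64(653.6)]
292 [ 17 129 230] [ 16 126 232] [np.float64(673.2), np.float64(663.0), np.float64(655.7)]
294 [ 20 115 244] [ 20 116 244] [np.float64(675.6), np.float64(665.2), np.float64(657.8)]
```

About 7 mm is left. I'll go back down and push slowly, watching the force.

move_arm(moves=[[15,0,-50,0],[35,0,-110,0],[50,0,-160,0],[55,0,-190,0],[60,0,-200,0],[65,0,-200,0],[70,0,-200,0],[73,0,-200,0],[75,0,-200,0],[77,0,-200,0],[78,0,-200,0],[78,0,-200,0]])

```text
clock: 23.85
position: [0.641, 0.0552, 0.0301]
tool_rot: [-3.141, -0.002, -3.112]
force: [-7.3, -0.1, 3.1]
grip_width: 0.0857
finger_force: 1.3
```

move_arm(moves=[[1,0,0,0],[2,0,0,0]])

```text
clock: 24.1
position: [0.6417, 0.0553, 0.0298]
tool_rot: [-3.141, -0.005, -3.112]
force: [-15.5, 0.3, 5.9]
grip_width: 0.0853
finger_force: 2.0
```

move_arm(moves=[[0.5,0,0,0],[1,0,0,0]])

```text
clock: 24.35
position: [0.6426, 0.0554, 0.0297]
tool_rot: [-3.141, -0.005, -3.111]
force: [-16.1, -0.3, 5.6]
grip_width: 0.0855
finger_force: 2.1
```

Force rose to 16 N, so the fingers are meeting the board. I'll back off and measure.

move_arm(moves=[[-6,0,0,0],[-18,0,0,0],[-28,0,40,0],[-43,0,90,0],[-63,0,150,0],[-81,0,200,0],[-81,0,200,0],[-81,0,200,0]])

```text
clock: 25.35
position: [0.5637, 0.0554, 0.2302]
tool_rot: [-3.142, 0.0, -3.112]
force: [-0.1, 0.4, -0.4]
grip_width: 0.0852
finger_force: 0.0
```

```bash
python3 look2.py 8; python3 gap.py 8
```

```text
25.35 [ 5.6370e-01  5.5400e-02  2.3020e-01 -3.1416e+00  4.0000e-04 -3.1123e+00] [-0.11686321  0.42954498 -0.432747  ]
rim near z 0.044 (90.64, 652.1, 62.7)
rim near z 0.047 (90.64, 650.5, 62.6)
board top edge (91.7, 654.2, 67.9)
board bottom edge (91.7, 657.7, 44.4)
264 [ 24  30 163] [ 14  50 122] [np.float64(641.9), np.float64(633.4), np.float64(627.3)]
266 [ 20  48 133] [ 17  55 134] [np.float64(644.1), np.float64(635.4), np.float64(629.3)]
268 [ 27  36 140] [ 13 105 102] [np.float64(646.3), np.float64(637.5), np.float64(631.3)]
270 [ 28  35 110] [19 65 82] [np.float64(648.6), np.float64(639.6), np.float64(633.3)]
272 [51 32 80] [57 34 83] [np.float64(650.8), np.float64(641.8), np.float64(635.4)]
274 [ 76  47 125] [ 72  42 109] [np.float64(653.0), np.float64(643.9), np.float64(637.4)]
276 [ 81  48 203] [ 81  50 192] [np.float64(655.3), np.float64(646.0), np.float64(639.5)]
278 [ 83  51 217] [ 83  51 215] [np.float64(657.6), np.float64(648.1), np.float64(641.5)]
280 [ 82  53 218] [ 84  52 217] [np.float64(659.8), np.float64(650.3), np.float64(643.6)]
282 [ 83  51 216] [ 82  50 215] [np.float64(662.1), np.float64(652.4), np.float64(645.6)]
284 [ 80  51 212] [ 81  50 215] [np.float64(664.4), np.float64(654.6), np.float64(647.7)]
286 [ 61  37 166] [ 72  41 167] [np.float64(666.7), np.float64(656.8), np.float64(649.8)]
288 [ 17 118 102] [ 16 112  98] [np.float64(669.0), np.float64(659.0), np.float64(651.9)]
290 [ 15 136 131] [ 15 141 134] [np.float64(671.3), np.float64(661.2), np.float64(654.0)]
292 [ 15 135 210] [ 16 132 213] [np.float64(673.6), np.float64(663.4), np.float64(656.1)]
294 [ 19 119 242] [ 18 119 241] [np.float64(676.0), np.float64(665.6), np.float64(658.2)]
```

The shelf may have shifted about 1 mm. I'll get a steeper wrist view over the front edge, where the rim-to-board comparison barely depends on the heights.

move_arm(moves=[[30,0,20,0],[70,1,20,0],[105,2,20,0],[125,2,20,0],[125,2,20,0],[125,2,20,0]])

```text
clock: 26.2
position: [0.6883, 0.0573, 0.2492]
tool_rot: [-3.141, -0.002, -3.112]
force: [0.4, -1.1, 0.3]
grip_width: 0.0855
finger_force: 0.0
```

```bash
python3 look2.py 9
python3 - <<'E'
from h import *
im=cv2.imread("pics/w9.png");cv2.imwrite("pics/e9.png",cv2.resize(im[100:300,140:420],None,fx=2.8,fy=2.8,interpolation=cv2.INTER_CUBIC))
p=np.load("w9.npy");hsv=cv2.cvtColor(im,cv2.COLOR_BGR2HSV)
r0=[r for r in range(80,300) if abs(wray(p,[[280,r]],.05)[0,0]-.655)<.015]
for r in r0:print(r,hsv[r,255],hsv[r,305],[np.round(wray(p,[[280,r]],z)[0,0]*1000,1) for z in(.045,.062,.074)])
E
```

```text
26.2 [ 6.8830e-01  5.7300e-02  2.4920e-01 -3.1414e+00 -1.7000e-03 -3.1124e+00] [ 0.35188773 -1.05319966  0.29632983]
134 [ 11 121  99] [ 12 121  74] [np.float64(641.1), np.float64(639.4), np.float64(638.3)]
135 [ 11 119 101] [ 11 124  76] [np.float64(642.0), np.float64(640.3), np.float64(639.1)]
136 [ 12 126  99] [ 12 119  88] [np.float64(642.9), np.float64(641.2), np.float64(640.0)]
137 [ 10 118  99] [ 11 123  91] [np.float64(643.8), np.float64(642.1), np.float64(640.8)]
138 [ 11 118  97] [ 11 120  96] [np.float64(644.8), np.float64(642.9), np.float64(641.7)]
139 [ 13 121  95] [ 10 117 100] [np.float64(645.7), np.float64(643.8), np.float64(642.5)]
140 [ 10 117  94] [ 12 122 100] [np.float64(646.6), np.float64(644.7), np.float64(643.4)]
141 [ 10 120  91] [ 11 125  98] [np.float64(647.5), np.float64(645.6), np.float64(644.2)]
142 [ 11 120  83] [ 11 131  97] [np.float64(648.5), np.float64(646.5), np.float64(645.1)]
143 [ 11 116  81] [ 11 128  98] [np.float64(649.4), np.float64(647.4), np.float64(645.9)]
144 [14 87 73] [ 11 122  94] [np.float64(650.3), np.float64(648.2), np.float64(646.
[... 1184 characters left out ...]
 20 114 245] [np.float64(663.6), np.float64(660.8), np.float64(658.8)]
159 [ 22 107 247] [ 22 108 248] [np.float64(664.5), np.float64(661.7), np.float64(659.7)]
160 [ 23 101 249] [ 22 109 249] [np.float64(665.5), np.float64(662.6), np.float64(660.6)]
161 [ 23 107 249] [ 22 103 249] [np.float64(666.5), np.float64(663.5), np.float64(661.5)]
162 [ 23 102 249] [ 22 108 249] [np.float64(667.4), np.float64(664.4), np.float64(662.4)]
163 [ 23 103 249] [ 23 101 249] [np.float64(668.4), np.float64(665.4), np.float64(663.2)]
164 [ 23 102 249] [ 23 102 249] [np.float64(669.4), np.float64(666.3), np.float64(664.1)]
165 [ 23 104 249] [ 23 101 249] [np.float64(670.3), np.float64(667.2), np.float64(665.0)]
```

View pics/e9.png

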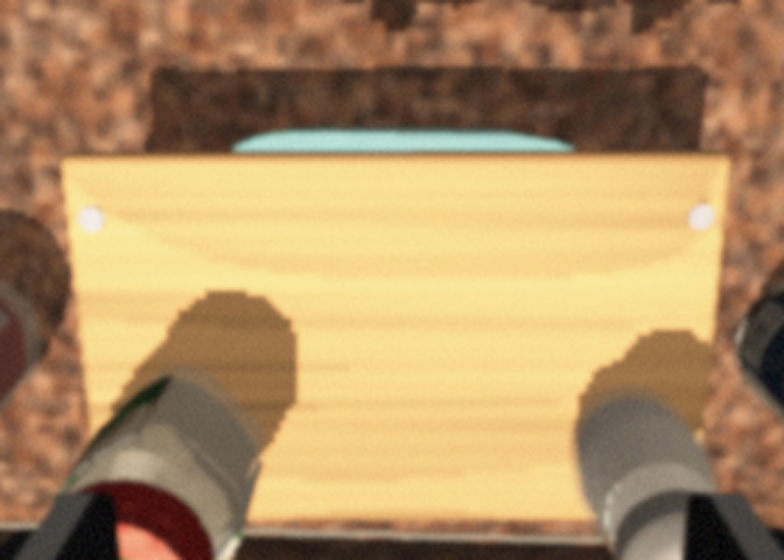

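Rim edge is at crop row ~127 and the board edge at ~153, so the rim protrudes about 5 mm and the wide part of the open fingers blocked it. I'll finish with shut fingers held higher, so only the slim pads reach the board's level. First I need the lateral centre.

Run:
```python
from h import *
p=np.load("w9.npy");f=lambda u,v,z:(wray(p,[[140+u/2.8,100+v/2.8]],z)[0]*1000).round(1)
print("tub ends",f(232,147,.046),f(575,147,.046),"board",f(63,158,.074),f(729,156,.074),f(82,300,.074),f(718,300,.074))
im=cv2.imread("pics/w8.png");hsv=cv2.cvtColor(im,cv2.COLOR_BGR2HSV);p8=np.load("w8.npy")
lid=cv2.inRange(hsv,(65,25,120),(97,160,255))
for r in(279,281,283):
    c=np.where(lid[r,180:380])[0]+180;print(r,wray(p8,[[c.min(),r],[c.max(),r]],.047)[:,1]*1000)
```

```text
tub ends [6.598e+02 2.000e-01 4.600e+01] [656.3 116.4  46. ] board [660.5 -47.8  74. ] [653.7 159.4  74. ] [706.8 -45.2  74. ] [700.6 162.1  74. ]
279 [ -0.2398758  116.21788957]
281 [ -2.30247707 118.41289706]
283 [ -3.36556721 120.61674813]
```

move_arm(moves=[[-40,-1,0,0],[-75,-2,-20,0],[-90,-2,-70,0],[-90,-2,-120,0],[-90,-2,-170,0],[-90,-2,-195,0],[-90,-2,-198,0],[-90,-2,-198,0]], gripper=0)

```text
clock: 27.3
position: [0.5994, 0.0554, 0.0533]
tool_rot: [3.141, 0.001, -3.112]
force: [0.1, 0.3, 0.2]
grip_width: -0.0002
finger_force: 0.0
```

The tub's centre is at y≈58, matching the shelf's middle line. I'll advance with shut fingers.

move_arm(moves=[[10,3,0,0],[20,3,0,0],[28,3,0,0],[33,3,0,0],[36,3,0,0],[38,3,0,0],[40,3,0,0],[41,3,0,0],[42,3,0,0],[42,3,0,0]])

```text
clock: 28.55
position: [0.6409, 0.0584, 0.0523]
tool_rot: [-3.142, -0.0, -3.112]
force: [0.0, -0.6, 1.0]
grip_width: 0.0001
finger_force: 0.4
```

move_arm(moves=[[1,0,0,0],[2,0,0,0],[2,0,0,0]])

```text
clock: 28.92
position: [0.643, 0.0584, 0.0523]
tool_rot: [3.142, -0.0, -3.112]
force: [-3.2, 0.4, 0.8]
grip_width: 0.0
finger_force: 1.1
```

move_arm(moves=[[0.5,0,0,0],[1,0,0,0],[1,0,0,0]])

```text
clock: 29.3
position: [0.644, 0.0583, 0.0523]
tool_rot: [-3.142, 0.0, -3.112]
force: [-2.2, -0.7, 0.6]
grip_width: -0.0001
finger_force: 1.1
```

move_arm(moves=[[0.5,0,0,0],[1,0,0,0],[1,0,0,0]])

```text
clock: 29.68
position: [0.645, 0.0583, 0.0523]
tool_rot: [-3.142, 0.0, -3.112]
force: [-3.4, 0.0, 0.5]
grip_width: -0.0001
finger_force: 1.1
```

move_arm(moves=[[0.5,0,0,0],[1,0,0,0],[1,0,0,0]])

```text
clock: 30.05
position: [0.6451, 0.0584, 0.0522]
tool_rot: [-3.141, -0.002, -3.112]
force: [-9.7, -0.4, 6.1]
grip_width: -0.0002
finger_force: 4.9
```

move_arm(moves=[[0.5,0,0,0],[0.7,0,0,0],[0.7,0,0,0]])

```text
clock: 30.42
position: [0.6451, 0.0583, 0.0522]
tool_rot: [-3.141, -0.003, -3.112]
force: [-15.1, -1.0, 10.5]
grip_width: 0.0002
finger_force: 7.6
```

The board's edge is met at TCP x = 645.1, and position has stopped changing, so the shelf isn't sliding. I'll back off and check from above.

move_arm(moves=[[-4,0,0,0],[-20,0,0,0],[-35,0,40,0],[-35,0,100,0],[-30,0,160,0],[0,0,198,0],[30,0,198,0],[43,-1,198,0],[43,-1,198,0],[43,-1,198,0]])

```text
clock: 31.68
position: [0.6893, 0.0574, 0.2503]
tool_rot: [-3.142, -0.0, -3.112]
force: [-1.0, -0.9, 0.2]
grip_width: 0.0002
finger_force: 0.0
```

```bash
cat > steep.py <<'E'
from h import *
import sys
k=sys.argv[1];im=cv2.imread(f"pics/w{k}.png");p=np.load(f"w{k}.npy");hsv=cv2.cvtColor(im,cv2.COLOR_BGR2HSV).astype(int)
print(k,"x@row146 z.045",wray(p,[[280,146]],.045)[0,0]*1000)
for u in (230,245,260,280,300,315,330):
    H=hsv[120:175,u-1:u+2].mean(1);g=(H[:,0]>35)&(H[:,1]<70);b=(H[:,2]>165)&(H[:,0]<30)&(H[:,1]>90)
    r=np.where(g)[0]+120;rb=np.where(b)[0].min()+120
    P=lambda v,z:(wray(p,[[u,v]],z)[0,:2]*1000).round(1)
    print(u,"rim",P(r.min()-.5,.045) if len(r) else None,"board low",P(r.max()+.5,.062) if len(r) else None,"board top",P(rb-.5,.074))
E
python3 steep.py 9;python3 look2.py 10; python3 steep.py 10
```

```text
9 x@row146 z.045 652.2021766763817
230 rim [655.    6.9] board low [658.1   9.3] board top [627.6  11.5]
245 rim [652.7  21.1] board low [657.7  22.8] board top [656.7  24.1]
260 rim [652.3  35.3] board low [657.3  36.4] board top [656.3  37.1]
280 rim [651.7  54.2] board low [656.7  54.5] board top [655.8  54.5]
300 rim [651.2  73.1] board low [656.2  72.5] board top [625.8  70.6]
315 rim [650.7  87.3] board low [655.8  86.1] board top [654.9  85. ]
330 rim [652.2 101.6] board low [655.4  99.6] board top [654.5  98. ]
31.675 [ 0.6893  0.0574  0.2503 -3.1416 -0.     -3.1123] [-1.02898837 -0.91915362  0.24743988]
10 x@row146 z.045 653.6045832960679
230 rim [659.3   6.8] board low [657.7   9.3] board top [628.8  11.5]
245 rim [657.   21.1] board low [658.2  22.8] board top [657.2  24.1]
260 rim [655.6  35.3] board low [657.8  36.4] board top [656.8  37.2]
280 rim [656.   54.4] board low [657.2  54.5] board top [656.3  54.6]
300 rim [655.4  73.4] board low [655.8  72.6] board top [627.1  70.7]
315 rim [655.   87.7] board low [655.4  86.2] board top [654.5  85.1]
330 rim None board low None board top [655.   98.2]
```

The rim is within about 1 mm of the board's edge and parallel to it, and the arm is clear. I'm handing in.

```bash
python3 -c "
from workcell import bot
print(bot.job_done())"
```

```text
the job is handed in; nothing more can be done
None
```

The green-lidded tub is under the shelf, square and centred, with its near side within about 1 mm of the front edge; the fingers briefly pressed the shelf's edge at about 16 N and shifted it roughly 1 mm, I did not re-measure the jars, tin and salt shaker, and I handed in at about 32 s.

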